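Tip the opened pad box so its dispensing window is up

ROBOT

A 6-joint arm with a two-finger parallel gripper is mounted at the origin on a cart in front of the work surface, level with it; the furniture and walls round the work are solid. World frame = base frame: x ahead of the robot, y to its left, z up, the work surface at z = 0. Lengths are in m, angles in degrees, forces in N, time in s.
With the tool pointing down it reaches from about 0.25 to 0.725 m from the base axis. Payload 9.7 kg.
Tool frame: the origin (TCP) lies midway between the tips of the shut fingers; the grasp point (between the pads) lies 19 mm behind it; z points along the fingers, y is the line along which they close (so a half turn about z gives the same grasp; the last joint's range is limited). The gripper opens to 85 mm and grips with 20 to 120 N. Pads are 22 mm wide; open, the fingers measure 114 mm over their backs; the gripper's body (76 mm by 85 mm) begins 54 mm behind the grasp point. The pads swing forward as they close: fully open they stand 13 mm farther back than shut.
Start: joints at [-75.86, 4.979, 10.078, 95.1, 0, 90], TCP at [0.134, -0.533, 0.231] pointing down, gripper open.
Joint ranges: [-179.16, 179.16], [-48.56, 103.87], [-65.8, 70.77], [-126.05, 130.52], [-82.76, 87.17], [-180, 180]. Speed limits (degrees/s): [127.2, 127.2, 147.25, 180, 180, 180].

INTERFACE

Orientations are given as a 3x3 rotation matrix whose columns are the frame's x, y, z axes.
In Python, from station import get_state, viewer, r gives the robot as it stands.
- The arm moves only by the tool move_arm, never from a script. Its argument "deltas" is a list that holds one entry, the list of rows, each a list of 4 numbers: the shift along the world's x, y, z in m, then the turn about the world's z in degrees. A call has 1 to 12 rows; each row shifts and turns the commanded pose from where the row before left it; what a row does not reach is not made up. A row lasts 1/10 s, in which the tool goes at most 50 mm and 8.59 degrees, less where a joint would pass 70% of its speed; a pose out of reach is approached as far as the arm can. A call with a gripper value outside its range is refused whole. "fingers" is the finger opening in m, from 0 to 0.0854, set as the call begins (left out, the last holds). The fingers move at their own pace and stop on an object; "grip_force" is the grip in N (left out, the last holds). Time passes only in rows, so rows that do not move let the fingers close. It gives the time, the measured TCP pose, the force, the opening and the grip force at its end, in the units of the state.
- get_state(): the state, without advancing time (a new reading comes with each control period).
- viewer.get_image(name): name is "side" or "top" or "wrist"; returns a dict with "pixels" (420x560x3 uint8, blue, green, red), "depth" (420x560 float32, m along the optical axis (not along the pixel's ray), 0 where there is no reading), "fov_y" (degrees; the focal length in pixels is half the picture's height over the tangent of half this angle, whatever the lens; pixels are square), "cx", "cy" (the principal point, pixels), "k1" (the pictures are not rectified: a ray, as slopes to the right and down, at radius r is drawn at 1 + k1 r^2 times it, then the intrinsics apply), "pose" (4x4, takes a point from camera to world coordinates); the wrist camera has in their place "mount" (4x4, takes a point from camera to tool coordinates, whose origin is the TCP and whose axes are the flange's). Camera axes: x right, y down, z forward; pixel columns grow to the right and rows downward; lengths in m; the calibration is good to about 2 mm. A picture is of the moment at which its call begins: read the wrist's pose just before it.
- r.job_done(): hands the job in; it is judged then, once.
The state is a dict: "time_s": time; "joint_pos": joint angles; "qd": joint speeds; "joint_torque": joint torques, N m; "position": TCP position; "tcp_rot": TCP orientation; "ft_force": force on the tool from outside, world axes, zero at the start; "torque": the same for the moment, N m; "finger_gap": finger opening in m; "grasp_force": force on a finger pad.
Only numpy, scipy, OpenCV 4.12 (cv2) and the standard library are available. Lean on these libraries where they do the work, as an engineer would, in place of code of your own. Each camera call takes 0.05 s, during which the arm holds its last target. There are 200 camera calls.

TASK

Two identical blue boxes of alcohol pads have been stood on their ends. Tip the opened one, which has the orange-rimmed dispensing window, a quarter turn over its bottom edge so that it lies flat on the worktop right where it is with the window facing straight up; do not pick it up off the worktop. Leave the sealed box standing untouched.

Things in the scene. Friction and masses are not known exactly. Their poses are not given: they have to be found in the camera images.
- open_box: the opened blue carton of alcohol pads, rigid, loose, 58 x 88 x 62 mm along its own x, y, z, about 0.2 kg. Origin: centre of its plain underside, opposite the window; +z points from there out through the window face, y along its length. At the start it stands on an end, 88 mm tall, y vertical, +z level, origin 44 mm up; it is to end with +z up, 62 mm tall.
- window_middle (a point): middle of the window face, 62 mm from the origin along +z. The window (orange oval rim 74 x 44 mm, dark slot) is flush; an orange 34 mm tab from it folds 18 mm onto each end face. At the start it faces the robot or up to 60 degrees to either side. Push it near its top, along an arc up and over about the far bottom edge (under the origin); past 35 degrees the box falls over. A level push may jam.
- open_box_centre (a point): the centre of the opened box, 31 mm from its origin along its +z; axes parallel to the box's. 44 mm above the worktop at the start, 31 mm when the box lies on its underside.
- sealed_box: the other blue carton, same size, colour and axes, also loose and standing on an end 88 mm tall, but with no window (still sealed). The places of the two boxes may be swapped; they stand at least 20 cm apart.
Mind the look-alikes: they are no part of the job. What is shaped like the open_box but green or purple is not meant.

How it is judged:
By the outcome, as a careful person would: the job done as asked, in the order asked, and still so for the second after the job is handed in, with the robot touching nothing.
It also fails if it takes over 32 s, if anything falls off the work surface, if the arm or the gripper's body presses on something with over 40 N, if the wrist force passes 120 N, or if a joint passes its speed limit or range.

## Working session

There is one attempt and no reset: what is moved stays moved. The work goes in short steps, Python scripts to look and compute and a tool call to move; the robot and the scene stay as the last step left them, time stands still between calls to the robot, and variables do not carry over. Pictures are saved under pics/ and viewed, at most 10 in all, crops included, and the job is handed in when it is done.

Besides the shell and the picture viewer there is one more tool, called after "Emit:" by a JSON object that holds its "fn" and its "kwargs", one argument or row to a line. move_arm: Moves the arm, as the interface text tells. Its arguments: {"type":"object","properties":{"deltas":{"type":"array","items":{"type":"array","items":{"type":"array","items":{"type":"number"}}}},"fingers":{"type":"number"},"grip_force":{"type":"number"}},"required":["deltas"]}

```bash
mkdir -p pics; ls; cat > h.py <<'E'
import numpy as np, cv2
from station import get_state, viewer, r
def grab(n):
    s=get_state(); d=viewer.get_image(n)
    if 'pose' not in d:
        T=np.eye(4); T[:3,:3]=np.array(s['tcp_rot']); T[:3,3]=s['position']; d['pose']=T@np.array(d['mount'])
    return d
def K(d):
    h=d['pixels'].shape[0]; f=h/2/np.tan(np.radians(d['fov_y'])/2)
    return np.array([[f,0,d['cx']],[0,f,d['cy']],[0,0,1]])
def rays(d,uv):
    k=K(d); p=(np.asarray(uv,float).reshape(-1,2)-[d['cx'],d['cy']])/k[0,0]
    q=p.copy()
    for _ in range(20): q=p/(1+d['k1']*(q**2).sum(1,keepdims=True))
    return np.c_[q,np.ones(len(q))]
def onplane(d,uv,z):
    P=np.array(d['pose']); v=rays(d,uv)@P[:3,:3].T; o=P[:3,3]
    return o+v*((z-o[2])/v[:,2])[:,None]
def cloud(d):
    h,w=d['depth'].shape; u,v=np.meshgrid(np.arange(w),np.arange(h))
    P=np.array(d['pose']); c=rays(d,np.c_[u.ravel(),v.ravel()])*d['depth'].reshape(-1,1)
    return (c@P[:3,:3].T+P[:3,3]).reshape(h,w,3)
E
python3 - <<'E'
from h import *
a=[grab('side'),grab('top')]
for n,d in zip(['side','top'],a):
    cv2.imwrite(f'pics/{n}0.png',d['pixels']); print(n,d['fov_y'],d['k1'],np.round(d['pose'],3).tolist(),(d['depth']>0).mean())
s=get_state(); print(s['time_s'],s['position'])
E
```

```text
pics
side 49.83016013694709 -0.018548742309532483 [[-1.0, 0.018, 0.023, 0.522], [-0.015, 0.367, -0.93, 1.013], [-0.025, -0.93, -0.366, 0.515], [0.0, 0.0, 0.0, 1.0]] 0.9959098639455782
top 45.27782728538411 -0.028579693321681015 [[-0.01, -0.996, 0.086, 0.434], [-1.0, 0.01, 0.003, -0.093], [-0.004, -0.086, -0.996, 1.194], [0.0, 0.0, 0.0, 1.0]] 0.9960289115646258
0.1 [ 0.1343147  -0.5331499   0.23065984]
```

View pics/side0.png

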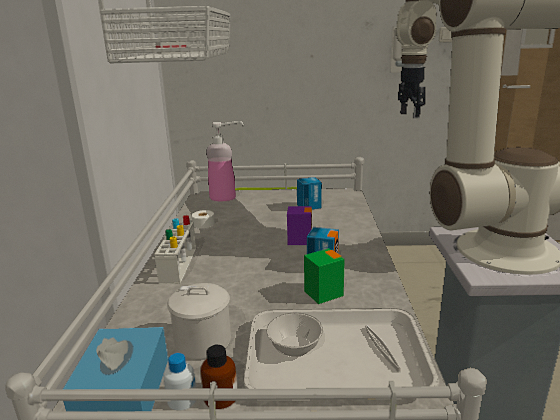

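View pics/top0.png

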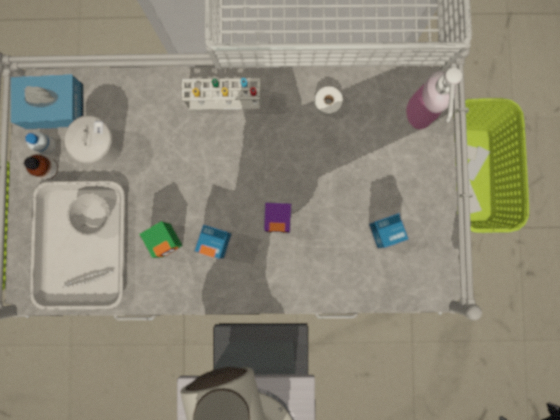

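The top view shows the opened blue box at about (212,241), with its orange tab at (208,252). The sealed box is at (390,231), the green look-alike at (160,239) and the purple one at (278,218). Next I'll measure their tops.

```bash
python3 - <<'E'
from h import *
d=grab('top'); C=cloud(d); im=d['pixels']; hsv=cv2.cvtColor(im,cv2.COLOR_BGR2HSV)
top=(abs(C[...,2]-.088)<.012)
top[:, :140]=0; top[:180]=0;top[300:]=0
n,l,st,ce=cv2.connectedComponentsWithStats(top.astype(np.uint8))
org=(hsv[...,0]<18)&(hsv[...,1]>130)&(hsv[...,2]>120)
for i in range(1,n):
    if st[i,4]<80: continue
    m=l==i; uv=np.argwhere(m)[:,::-1]; p=onplane(d,uv,.088)
    rc=cv2.minAreaRect((p[:,:2]*1000).astype(np.float32))
    o=np.argwhere(org&m)[:,::-1]
    print(st[i],ce[i].round(),'z',np.median(C[m][:,2]).round(4),'rect',np.round(rc[0],1),np.round(rc[1],1),round(rc[2],1),'corners',cv2.boxPoints(rc).round().tolist())
    if len(o): print('  orange mean',onplane(d,o,.088).mean(0).round(4),len(o))
cv2.imwrite('pics/crop.png',cv2.resize(im[190:280,140:300],None,fx=5,fy=5,interpolation=cv2.INTER_CUBIC))
E
```

```text
[459 180  16 120 810] [467. 238.] z 0.0904 rect [ 460.4 -494.2] [ 29.1 261.6] 88.7 corners [[329.0, -506.0], [591.0, -512.0], [592.0, -482.0], [330.0, -477.0]]
[264 202  28  30 754] [277. 217.] z 0.0896 rect [513.8 -79.2] [58.  63.1] 86.9 corners [[481.0, -106.0], [544.0, -110.0], [547.0, -52.0], [484.0, -48.0]]
  orange mean [ 0.492  -0.0781  0.088 ] 119
[374 213  35  35 777] [391. 230.] z 0.0895 rect [ 481.2 -328.9] [62.2 60.6] 18.9 corners [[442.0, -310.0], [462.0, -368.0], [520.0, -347.0], [501.0, -290.0]]
[140 221  36  37 791] [157. 239.] z 0.0893 rect [466.7 185.5] [64.1 60.5] 29.4 corners [[424.0, 196.0], [454.0, 143.0], [509.0, 175.0], [480.0, 228.0]]
  orange mean [0.4467 0.176  0.088 ] 133
[195 224  34  35 773] [211. 241.] z 0.0894 rect [461.1  66.8] [60.  62.7] 72.1 corners [[422.0, 48.0], [482.0, 29.0], [500.0, 86.0], [440.0, 105.0]]
  orange mean [0.4403 0.0755 0.088 ] 103
```

View pics/crop.png

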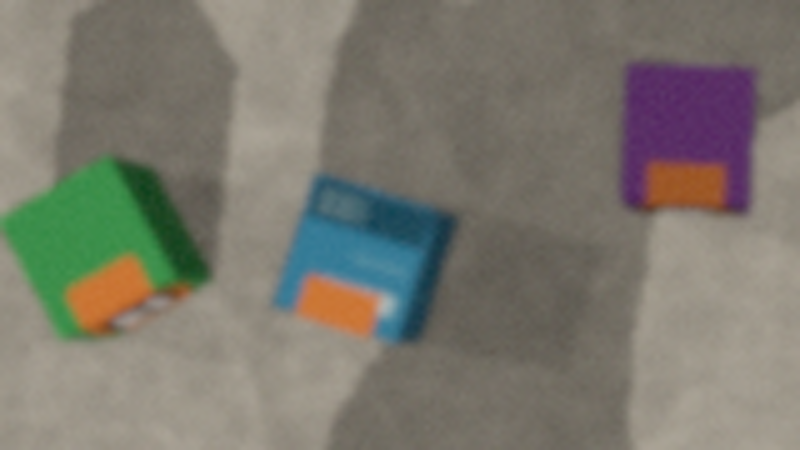

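```bash
python3 - <<'E'
from h import *
s=get_state(); print(s['time_s'],np.round(s['tcp_rot'],3).tolist(),np.round(s['joint_pos'],1),s['finger_gap'],s['ft_force'])
d=grab('top'); print({k:v for k,v in d.items() if k in('cx','cy')})
E
```

```text
0.15 [[0.97, 0.244, -0.0], [0.244, -0.97, 0.001], [-0.0, -0.001, -1.0]] [-75.9   5.   10.   95.1  -0.   90. ] 0.0852061254265621 [-0.5868401  -0.74883714 -0.34175491]
{'cx': 282.269035324362, 'cy': 209.46163859838848}
```

Emit:
{"fn": "move_arm", "kwargs": {
  "deltas": [
    [[0.018,0.044,0,0],[0.018,0.044,0,0],[0.018,0.044,0,0],[0.018,0.044,0,0],[0.018,0.044,0,0],[0.018,0.044,0,0]]
  ],
  "fingers": 0
}}

```text
time_s: 0.8
position: [0.2425, -0.2676, 0.2312]
tcp_rot: [[0.97, 0.244, 0.0], [0.244, -0.97, -0.0], [0.0, 0.0, -1.0]]
ft_force: [0.7, -0.7, -0.6]
finger_gap: 0.0001
grasp_force: 0.0
```

```bash
python3 - <<'E'
from h import *
s=get_state(); print(s['time_s'],s['position'],np.round(s['tcp_rot'],3).tolist(),np.round(s['joint_pos'],1),s['finger_gap'],s['ft_force'])
E
```

```text
0.8 [ 0.24246937 -0.2675969   0.23120358] [[0.97, 0.244, 0.0], [0.244, -0.97, -0.0], [0.0, 0.0, -1.0]] [-47.8 -20.6 -12.7  97.9   0.  118.1] 7.024567967145573e-05 [ 0.72683438 -0.70273998 -0.56209985]
```

Emit:
{"fn": "move_arm", "kwargs": {
  "deltas": [
    [[0.0152,0.04,0,6.5],[0.0152,0.04,0,6.5],[0.0152,0.04,0,6.5],[0.0152,0.04,0,6.5],[0.0152,0.04,0,6.5],[0.0152,0.04,0,6.5],[0.0152,0.04,0,6.5],[0.0152,0.04,0,6.5],[0.0152,0.04,0,6.5],[0,0,0,0],[0,0,0,0]]
  ]
}}

```text
time_s: 1.9
position: [0.3789, 0.0914, 0.2309]
tcp_rot: [[0.297, 0.955, -0.001], [0.955, -0.297, -0.0], [-0.001, -0.001, -1.0]]
ft_force: [0.9, -0.5, 0.5]
finger_gap: -0.0002
grasp_force: 0.0
```

```bash
python3 - <<'E'
from h import *
s=get_state(); print(s['time_s'],s['position'],np.round(s['joint_pos'],1))
d=grab('wrist'); im=d['pixels']; cv2.imwrite('pics/w1.png',im)
C=cloud(d); hsv=cv2.cvtColor(im,cv2.COLOR_BGR2HSV)
m=(abs(C[...,2]-.088)<.006)&(abs(C[...,0]-.461)<.06)&(abs(C[...,1]-.067)<.06)
P=C[m]; rc=cv2.minAreaRect((P[:,:2]*1000).astype(np.float32)); print(len(P),rc,np.median(P[:,2]),cv2.boxPoints(rc))
o=m&(hsv[...,0]<18)&(hsv[...,1]>130); print(C[o].mean(0),o.sum())
E
```

```text
1.9 [0.37893726 0.09136877 0.23090924] [ 13.6 -16.7  -9.8  96.9  -0.  120.8]
3462 ((463.6768798828125, 70.10232543945312), (59.03101348876953, 63.8709602355957), 72.19284057617188) 0.08812427386219315 [[424.24512   51.767197]
 [485.0561    32.234543]
 [503.10864   88.437454]
 [442.29767  107.97011 ]]
[0.44171676 0.07713987 0.08834975] 603
```

View pics/w1.png

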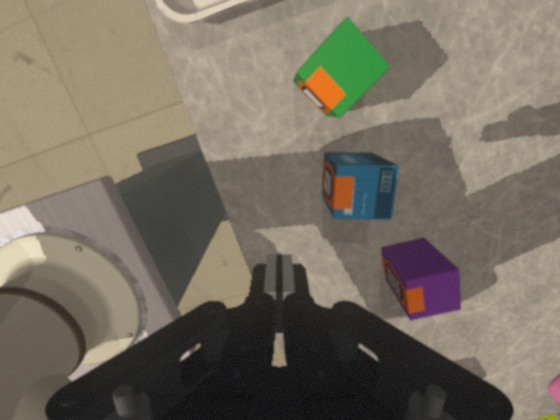

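The wrist view confirms it: the opened box is at about (360,188), with the orange rim facing left towards the robot. The measured centre is (0.463, 0.069) and the height is 88 mm. I'll go down on the window side and approach.

Emit:
{"fn": "move_arm", "kwargs": {
  "deltas": [
    [[0.0005,0.0015,-0.04,0],[0.0005,0.0015,-0.04,0],[0,0,-0.04,0],[0,0,-0.041,0],[0,0,0,0],[0.0115,-0.0035,0,0],[0.0115,-0.0035,0,0],[0.0115,-0.0035,0,0],[0,0,0,0]]
  ]
}}

```text
time_s: 2.85
position: [0.417, 0.0827, 0.0716]
tcp_rot: [[0.3, 0.954, 0.002], [0.954, -0.3, 0.0], [0.001, 0.002, -1.0]]
ft_force: [-0.8, 1.1, -0.1]
finger_gap: -0.0002
grasp_force: 0.0
```

```bash
python3 - <<'E'
from h import *
s=get_state(); print(s['time_s'],s['position'],s['ft_force'])
d=grab('wrist'); im=d['pixels']; cv2.imwrite('pics/w2.png',im)
E
```

```text
2.85 [0.41697345 0.08270514 0.07155944] [-0.7594347   1.07098966 -0.13059842]
```

View pics/w2.png

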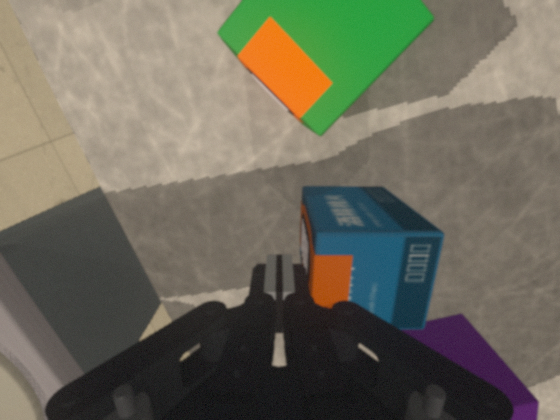

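The fingers at about (280,280) stand just short of the window face, whose top edge is at column 305. I'll start the arc.

Emit:
{"fn": "move_arm", "kwargs": {
  "deltas": [
    [[0.0029,-0.0009,0,0],[0.0042,-0.0013,0.0032,0],[0.0042,-0.0013,0.0032,0],[0.0042,-0.0013,0.0032,0],[0.0046,-0.0015,0.0024,0],[0.0046,-0.0015,0.0024,0],[0.0046,-0.0015,0.0024,0]]
  ]
}}

```text
time_s: 3.6
position: [0.4444, 0.0738, 0.0874]
tcp_rot: [[0.298, 0.954, 0.0], [0.954, -0.298, 0.0], [0.0, 0.0, -1.0]]
ft_force: [-0.3, 0.2, -0.6]
finger_gap: 0.0001
grasp_force: 0.2
```

```bash
python3 - <<'E'
from h import *
s=get_state(); print(s['time_s'],s['position'],s['ft_force'])
d=grab('side'); im=d['pixels']; w=grab('wrist')['pixels']
a=cv2.resize(im[200:310,270:410],(560,440),interpolation=cv2.INTER_CUBIC)
cv2.imwrite('pics/s2.png',np.vstack([np.hstack([a[:420,:400],w[:,160:]])]))
E
```

```text
3.6 [0.4444353  0.07375757 0.08737335] [-0.26395217  0.16152639 -0.59797456]
```

View pics/s2.png

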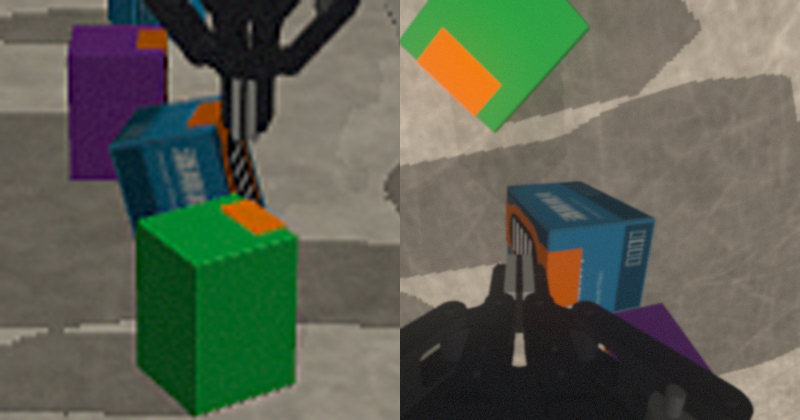

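The box leans about 15–20° away from the robot, pivoting on its far edge, with the fingers high on the window face. I'll carry on over the top.

Emit:
{"fn": "move_arm", "kwargs": {
  "deltas": [
    [[0.0049,-0.0016,0.0016,0],[0.0049,-0.0016,0.0016,0],[0.0049,-0.0016,0.0016,0],[0.0051,-0.0016,0.0006,0],[0.0051,-0.0016,0.0006,0],[0.0051,-0.0016,0.0006,0],[0.0052,-0.0016,-0.0003,0],[0.0052,-0.0016,-0.0003,0],[0,0,0,0],[0,0,0,0],[0,0,0,0]]
  ]
}}

```text
time_s: 4.8
position: [0.4842, 0.0611, 0.0931]
tcp_rot: [[0.298, 0.954, -0.0], [0.954, -0.298, 0.0], [-0.0, -0.0, -1.0]]
ft_force: [-0.7, 0.3, -0.1]
finger_gap: -0.0001
grasp_force: 0.0
```

```bash
python3 - <<'E'
from h import *
s=get_state(); print(s['time_s'],s['position'],s['ft_force'])
d=grab('side'); im=d['pixels']; w=grab('wrist')['pixels']
a=cv2.resize(im[200:310,270:410],(560,440),interpolation=cv2.INTER_CUBIC)
cv2.imwrite('pics/s3.png',np.vstack([np.hstack([a[:420,:400],w[:,160:]])]))
E
```

```text
4.8 [0.48422361 0.06110306 0.09305964] [-0.74198917  0.27986377 -0.08357553]
```

View pics/s3.png

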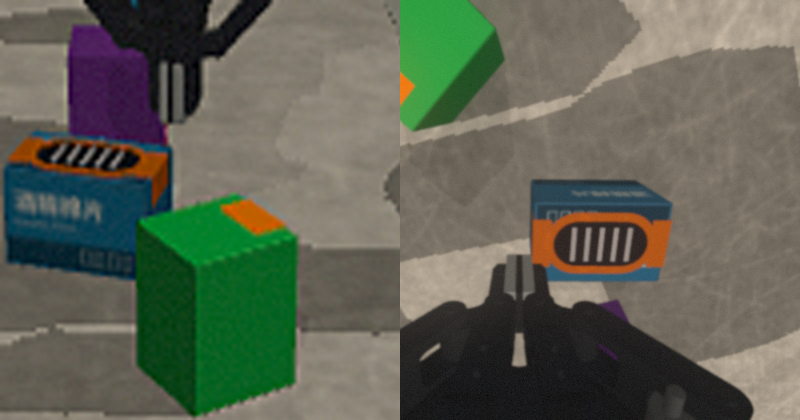

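The box lies flat with the window up, and the fingers are clear above it. I'll lift away and check its pose.

Emit:
{"fn": "move_arm", "kwargs": {
  "deltas": [
    [[0,0,0.04,0],[0,0,0.04,0],[-0.03,0.01,0.04,0],[-0.03,0.01,0,0],[-0.03,0.01,0,0],[-0.03,0.01,0,0],[0,0,0,0],[0,0,0,0]]
  ]
}}

```text
time_s: 5.7
position: [0.3648, 0.1011, 0.2127]
tcp_rot: [[0.297, 0.955, 0.002], [0.955, -0.297, 0.0], [0.001, 0.001, -1.0]]
ft_force: [-0.2, -0.0, 0.0]
finger_gap: -0.0
grasp_force: 0.0
```

```bash
python3 - <<'E'
from h import *
d=grab('top'); C=cloud(d)
for nm,z,(x,y) in [('open',.062,(.53,.045)),('sealed',.088,(.481,-.329)),('purple',.088,(.514,-.079)),('green',.088,(.467,.185))]:
    m=(abs(C[...,2]-z)<.008)&(np.hypot(C[...,0]-x,C[...,1]-y)<.07)
    p=onplane(d,np.argwhere(m)[:,::-1],z); rc=cv2.minAreaRect((p[:,:2]*1000).astype(np.float32))
    print(nm,m.sum(),np.median(C[m][:,2]).round(4),np.round(rc[0]),np.round(rc[1]),round(rc[2],1))
    if nm=='open':
        A=np.c_[C[m][:,:2],np.ones(m.sum())]; print('slopes',np.linalg.lstsq(A,C[m][:,2],rcond=None)[0])
print(get_state()['time_s'])
E
```

```text
open 1019 0.064 [533.  44.] [59. 89.] 72.0
slopes [0.0023468  0.00687611 0.06225573]
sealed 761 0.0894 [ 481. -329.] [62. 60.] 18.9
purple 751 0.0894 [514. -79.] [58. 63.] 86.9
green 776 0.0896 [467. 186.] [64. 60.] 29.2
5.75
```

```bash
python3 -c "
from station import r
print(r.job_done())"
```

```text
the job is handed in; nothing more can be done
None
```

The opened box now lies flat where it stood with its window facing straight up, the sealed box and the look-alikes are unmoved, and the job is handed in at about 5.8 s.

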